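# Open the large cell holder's bayonet cover

## Robot

A 6-joint arm with a two-finger parallel gripper is mounted at the origin on the work surface. World frame = base frame: x ahead of the robot, y to its left, z up, the work surface at z = 0. Lengths are in m, angles in rad, forces in N, time in s.
With the tool pointing down it reaches from about 0.25 to 0.725 m from the base axis. Payload 4 kg.
Tool frame: the origin (TCP) lies midway between the tips of the shut fingers; the grasp point (between the pads) lies 19 mm behind it; z points along the fingers, y is the line along which they close (so a half turn about z gives the same grasp; the last joint's range is limited). The gripper opens to 85 mm and grips with 20 to 120 N. Pads are 22 mm wide; open, the fingers measure 114 mm over their backs; the gripper's body (76 mm by 85 mm) begins 54 mm behind the grasp point. The pads swing forward as they close: fully open they stand 13 mm farther back than shut.
Start: joints at [0, 0.241, 0.005, 1.335, 0, 1.571], TCP at [0.5, -0, 0.231] pointing down, gripper open.
Joint ranges: [-2.72, 2.72], [-1.05, 1.87], [-1.09, 1.28], [-1.99, 2.15], [-1.42, 1.44], [-3.14, 3.14]. Speed limits (rad/s): [2.79, 2.79, 3.14, 3.14, 3.14, 3.14].

## Interface

Orientations are given as a unit quaternion [x, y, z, w].
In Python, from workcell import get_obs, imaging, workorder gives the robot as it stands.
- The arm moves only by the tool pendant, called after "Call:" as name(argument=value, ...) on one line, values as JSON. Schema: {"type":"object","properties":{"plan":{"type":"string"},"only":{"type":"string"},"quiet":{"type":"boolean"},"lines":{"type":"string"}},"required":["plan"],"additionalProperties":false}. plan is a string of 1 to 10 rows, parted by a bar, with the numbers parted by commas; each row has 7 numbers: a rotation vector rx, ry, rz in fractions of the full range, 1 being pi rad, then dx, dy, dz in fractions of the full range, 1 being 0.6 m, then the finger opening in m; each row is the pose to reach, as a shift and turn from the pose commanded when the call began, along the tool's axes at that moment; what a row does not reach only later rows make up. A row lasts 1/8 s, in which the tool goes at most 0.0625 m and 0.188 rad, less where a joint would pass 70% of its speed; a pose out of reach is approached as far as the arm can. The fingers move at their own pace and stop on an object; the grip force is fixed at half the most. Time passes only in rows, so rows that do not move let the fingers close. The tool returns the time, the measured TCP pose, the force, the opening and the grip force at its end. only (a regular expression) keeps the lines of the reply that match it, lines (a string "A,B") keeps lines A to B, and quiet returns only ok. No shift or turn number may pass 1 either way. Input that does not fit is refused with a message, and nothing moves.
- get_obs(): the state, without advancing time (a new reading comes with each control period).
- imaging.camera(name): name is "scene" or "side" or "wrist"; returns (picture, depth): 480x640x3 uint8, red, green, blue; 480x640 float32, m along the optical axis (not along the pixel's ray), 0 where there is no reading.
- imaging.calibration(name): a dict with "mtx" (3x3 intrinsics, pixels), "R" (3x3) and "t" (3): a world point X has camera coordinates R X + t. Camera axes: x right, y down, z forward; pixel columns grow to the right and rows downward; lengths in m; the calibration is good to about 2 mm. A picture is of the moment at which its call begins: read the wrist's pose just before it. calibration takes no time and is no camera call; for the wrist camera it gives the pose at the moment of the call.
- workorder.job_done(): hands the job in; it is judged then, once.
The state is a dict: "clock": time; "joint_pos": joint angles; "joint_vel": joint speeds; "tau": joint torques, N m; "eef_pos": TCP position; "tool_rot": TCP orientation; "ft_force": force on the tool from outside, world axes, zero at the start; "ft_torque": the same for the moment, N m; "grip_width": finger opening in m; "grasp_force": force on a finger pad.
Only numpy, scipy, OpenCV 4.12 (cv2) and the standard library are available. Lean on these libraries where they do the work, as an engineer would, in place of code of your own. Each camera call takes 0.05 s, during which the arm holds its last target. There are 200 camera calls.

## Task

Open the larger of the two battery cell holders on the bench: press its cover down against the spring, turn it a quarter turn counter-clockwise (seen from above) while it is down, and lift it off. Lower the cover by its grip bar into the shallow metal tray and leave it there lying flat, grip bar up. Leave the smaller holder's cover on.

Things in the scene. Friction and masses are not known exactly. Their poses are not given: they have to be found in the camera images.
- holder_cover: Loose aluminium cover of the LARGER holder, 120 g: round plug 52 mm across, 26 mm high, with a grip bar across its top 46 long, 16 wide, 28 high. Two lugs at its foot, in line with the bar, reach 33 mm out. Origin: centre of the underside; x along the bar (ends alike), z up. Starts locked. Pressed down 7 to 11 mm it turns counter-clockwise from above; after 80 to 100 degrees it lifts straight out.
- holder: Larger holder: grey tube 82 mm across, 95 high, on a 100 mm square base fixed to the bench. Origin: centre of the underside. Cover locked with its x along the holder's x, underside at z = 84. A spring inside pushes it up (7 N, +0.4 N per mm pressed; 15 mm travel; 5.5 mm clears the detents). Lugs lift out through collar gaps at +y and -y; clockwise is blocked, a stop ends the turn at 102 degrees.
- tray: Shallow sheet-metal tray fixed to the bench: 260 (x) by 170 (y) by 22 mm high outside, walls and floor 4 mm thick. Origin: centre of its underside. Three loose yellow cells (18 mm across, 65 high) stand in a row near its +x end, at x = about 103 mm; the rest of the floor is free, its middle at x = -35 mm, y = 0.
- small_cover: Bystander, to be left on: the cover of the SMALLER holder (grey tube 62 mm across, 77 high, on a 78 mm square base). Same make but smaller: plug 34 mm across, bar 30 long and 11 wide. Origin: centre of the plug's underside, 66 mm above the bench; x along the bar.
There are look-alikes about, which are no part of the job. Leave any blue or red look-alike of the holder_cover alone.

How it is judged:
On the way, in this order (a step that is already met when the one before it is completed fails the run):
1. the large cover is pressed down at least 4.5 mm in its holder, before it is turned (still within 17 degrees) (z of holder_cover in the frame of holder between 0.06 and 0.0795 m and horizontal distance between holder_cover and holder below 0.01 m and angle between the x axis of holder_cover and the x axis of holder, either way round below 0.3 rad), for 0.05 s.
2. the large cover has been turned about a quarter turn (over 69 degrees) while still seated in its holder (angle between the x axis of holder_cover and the x axis of holder, either way round above 1.2 rad and horizontal distance between holder_cover and holder below 0.01 m and z of holder_cover in the frame of holder between 0.06 and 0.095 m), for 0.05 s.
3. the cover is lowered in the gripper to within about 15 mm of the tray's floor (x of holder_cover in the frame of tray between -0.13 and 0.13 m and y of holder_cover in the frame of tray between -0.085 and 0.085 m and z of holder_cover in the frame of tray below 0.019 m and contact force between the fingers and holder_cover above 0.5 N), for 0.05 s.
At the end, for the whole second after the job is handed in: The large cover lies at rest on the tray's floor, within its walls, bar up (within about 8 degrees of level, underside within 6 mm of the floor); the small cover is still on its holder (x of holder_cover in the frame of tray between -0.13 and 0.13 m and y of holder_cover in the frame of tray between -0.085 and 0.085 m and z of holder_cover in the frame of tray below 0.01 m and angle between holder_cover's own z axis and vertical below 0.15 rad and linear speed of holder_cover below 0.02 m/s); the robot touches nothing.
It fails at once if the smaller holder's cover is moved more than 8 mm (distance of small_cover from where it was at the start of the episode above 0.008 m).
It also fails if it takes over 45 s, if anything falls off the work surface, if the arm or the gripper's body presses on something with over 40 N, if the wrist force passes 120 N, or if a joint passes its speed limit or range.

## Working session

There is one attempt and no reset: what is moved stays moved. The work goes in short steps, Python scripts to look and compute and a tool call to move; the robot and the scene stay as the last step left them, time stands still between calls to the robot, and variables do not carry over. Pictures are saved under pics/ and viewed, at most 10 in all, crops included, and the job is handed in when it is done.

```bash
mkdir -p pics; python3 - <<'E'
from workcell import get_obs, imaging
import cv2,numpy as np
o=get_obs();print(o['clock'],o['eef_pos'],o['tool_rot'])
for n in ['scene','side']:
    p,d=imaging.camera(n);cv2.imwrite(f'pics/{n}.png',p[:,:,::-1]);np.savez(f'{n}.npz',p=p,d=d,**imaging.calibration(n))
    c=imaging.calibration(n);print(n,c)
E
```

```text
0.0 [4.99386608e-01 1.53250198e-05 2.30413695e-01] [ 0.70709858  0.70711422 -0.00072515 -0.00073764]
scene {'mtx': array([[594.56586194,   0.        , 318.41074249],
       [  0.        , 594.56586194, 236.85978052],
       [  0.        ,   0.        ,   1.        ]]), 'R': array([[ 0.1430985 ,  0.98964277, -0.01140202],
       [ 0.70009444, -0.1093607 , -0.70562598],
       [-0.69956458,  0.09299153, -0.70849275]]), 't': array([-0.01247691, -0.34723117,  1.52648135])}
side {'mtx': array([[500.78753695,   0.        , 317.31750085],
       [  0.        , 500.78753695, 235.18200429],
       [  0.        ,   0.        ,   1.        ]]), 'R': array([[-0.86600824, -0.5000045 ,  0.00502277],
       [-0.26014022,  0.4419391 , -0.85849688],
       [ 0.42703254, -0.744772  , -0.51279418]]), 't': array([0.41526102, 0.25586534, 0.91956956])}
```

View pics/scene.png

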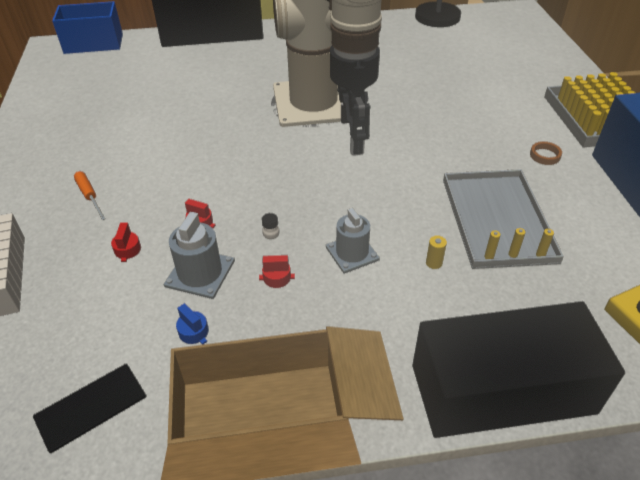

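View pics/side.png

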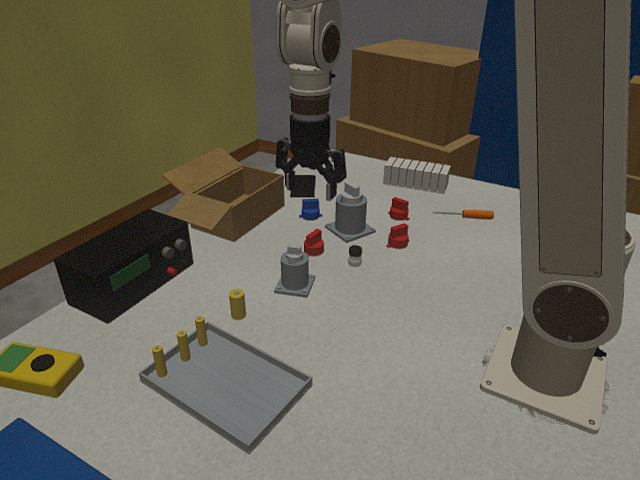

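The scene view shows two grey holders: at pixel (197,255) the large one and at (352,240) the small one. The side view has them at (351,212) and (295,270). The red and blue covers are look-alikes. The tray is at (500,218), with its cells at its lower edge. Next I measure by depth and confirm in a crop.

```bash
cat > h.py <<'E'
import numpy as np,cv2
def cloud(d,c):
    v,u=np.mgrid[0:480,0:640]; K=c['mtx']
    P=np.stack([(u-K[0,2])/K[0,0]*d,(v-K[1,2])/K[1,1]*d,d],-1)
    W=(P-c['t'])@c['R']; W[d==0]=np.nan; return W
def ray(c,px,z):
    K=c['mtx'];r=c['R'].T@np.linalg.solve(K,[px[0],px[1],1]);o=-c['R'].T@c['t'];return o+r*(z-o[2])/r[2]
def proj(c,X):
    q=c['mtx']@(c['R']@np.array(X)+c['t']);return q[:2]/q[2]
E
python3 - <<'E'
from h import *
np.set_printoptions(precision=4,suppress=True)
def box(Q,l):
    r=cv2.minAreaRect((Q[:,:2]*1000).astype(np.float32));print(l,len(Q),'c',r[0],'size',r[1],'ang',r[2],'z',np.percentile(Q[:,2],[2,50,98]))
for n,LU,SU,T in [('scene',(160,205,240,300),(320,200,385,275),(435,160,570,275)),('side',(320,175,380,245),(270,235,320,300),(130,310,320,450))]:
    f=np.load(n+'.npz');W=cloud(f['d'],f)
    g=f['p'].astype(int);grey=(g.max(-1)-g.min(-1)<45)
    for nm,(a,b,c,e),zt in [('L',LU,.138),('S',SU,.11)]:
        S=W[b:e,a:c][grey[b:e,a:c]];S=S[~np.isnan(S[:,0])]
        print(n,nm,'zmax',np.percentile(S[:,2],[95,99,100]))
        box(S[(S[:,2]>zt-.004)&(S[:,2]<zt+.006)],'bartop')
        Q=S[(S[:,2]>.09)&(S[:,2]<.1)] if nm=='L' else S[(S[:,2]>.072)&(S[:,2]<.082)]
        if len(Q)>3: box(Q,'rim')
        Q=S[(S[:,2]>.005)&(S[:,2]<.02)]; box(Q,'base')
    a,b,c,e=T;S=W[b:e,a:c].reshape(-1,3);S=S[(S[:,2]>.017)&(S[:,2]<.026)];box(S,'trayrim')
    S=W[b:e,a:c].reshape(-1,3);S=S[(S[:,2]>.05)&(S[:,2]<.1)];box(S,'cells')
p=cv2.imread('pics/scene.png')[180:300,150:400];cv2.imwrite('pics/crop1.png',cv2.resize(p,None,fx=3.2,fy=3.2,interpolation=cv2.INTER_CUBIC))
E
```

```text
scene L zmax [0.1154 0.1376 0.1411]
bartop 192 c (549.210205078125, -291.0801086425781) size (17.88394546508789, 49.08657455444336) ang 62.621612548828125 z [0.1346 0.137  0.1403]
rim 637 c (551.3281860351562, -290.6726379394531) size (80.2411117553711, 80.88629913330078) ang 2.047161102294922 z [0.0905 0.0944 0.0991]
base 985 c (509.6419982910156, -267.54669189453125) size (102.03922271728516, 195.7216796875) ang 61.644840240478516 z [0.0055 0.0099 0.0189]
scene S zmax [0.0853 0.1068 0.1107]
bartop 55 c (542.78564453125, 0.04882240295410156) size (29.443029403686523, 11.190025329589844) ang 11.741634368896484 z [0.1063 0.1078 0.1102]
rim 403 c (543.6326904296875, -0.9725112915039062) size (59.265846252441406, 60.74846267700195) ang 78.9863052368164 z [0.0723 0.0763 0.0811]
base 608 c (494.2005615234375, -17.228179931640625) size (182.28321838378906, 78.2767562866211) ang 18.545045852661133 z [0.0055 0.0098 0.0187]
trayrim 1046 c (489.5404052734375, 275.0824890136719) size (241.20196533203125, 267.1856689453125) ang 84.89444732666016 z [0.0172 0.0204 0.0247]
cells 499 c (594.13635253
[... 626 characters left out ...]
538.324462890625, 1.122079849243164) size (28.048843383789062, 11.246326446533203) ang 17.78093719482422 z [0.106  0.1072 0.1094]
rim 244 c (535.3820190429688, 4.5721893310546875) size (59.955379486083984, 59.51508712768555) ang 32.803401947021484 z [0.0724 0.0764 0.0801]
base 393 c (551.9190673828125, -41.67498016357422) size (77.88301849365234, 173.7393035888672) ang 17.60151481628418 z [0.0059 0.0099 0.0186]
trayrim 1401 c (485.7198486328125, 275.99688720703125) size (243.53970336914062, 262.2605285644531) ang 84.46781158447266 z [0.0172 0.0207 0.0245]
cells 357 c (593.5966796875, 305.05328369140625) size (118.1718521118164, 23.339658737182617) ang 83.002197265625 z [0.0507 0.0636 0.0696]
```

View pics/crop1.png

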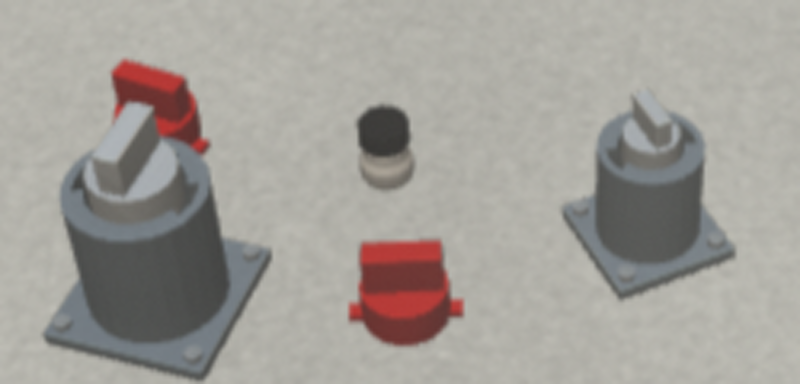

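Candidates: L at (197,255), rim 80 mm, bar 49x18, bar top at z 0.137. S at (352,240), rim 60 mm, bar 29x11. The grey cover of L is the one meant, because its size matches the larger holder (82 mm tube, 46x16 bar), and the crop confirms it. The red covers at (198,213) and (277,270) and the blue one at (192,325) stay put. The bar lies at about -27.5° and about (0.5475,-0.2905). I move above it and refine the position with the wrist camera.

Units first: shifts go in shares of 0.6 m and turns go in shares of pi rad. So -0.29 m / 0.6 = -0.4833, 0.048 m / 0.6 = 0.08, -1.09 rad / 3.1416 = -0.347.

Call:
pendant(plan="0,0,-0.347,-0.4833,0.08,0,0.05 | 0,0,-0.347,-0.4833,0.08,0,0.05 | 0,0,-0.347,-0.4833,0.08,0,0.05 | 0,0,-0.347,-0.4833,0.08,0,0.05 | 0,0,-0.347,-0.4833,0.08,0,0.05 | 0,0,-0.347,-0.4833,0.08,0,0.05 | 0,0,-0.347,-0.4833,0.08,0,0.05 | 0,0,-0.347,-0.4833,0.08,0,0.05")

```text
clock: 1.1
eef_pos: [0.5479, -0.2893, 0.2311]
tool_rot: [0.239, 0.971, 0.0, -0.0]
ft_force: [0.0, 1.3, 0.2]
grip_width: 0.0503
grasp_force: 0.0
```

```bash
python3 - <<'E'
from workcell import get_obs, imaging
from h import *
np.set_printoptions(precision=4,suppress=True)
c=imaging.calibration('wrist');p,d=imaging.camera('wrist');cv2.imwrite('pics/w1.png',p[:,:,::-1]);np.savez('w1.npz',p=p,d=d,**c)
o=get_obs();print(o['joint_pos'],o['eef_pos'],o['tool_rot'])
W=cloud(d,c);m=(W[:,:,2]>.132)&(W[:,:,2]<.142)
print('cam',-c['R'].T@c['t'])
n,l,s,_=cv2.connectedComponentsWithStats(m.astype(np.uint8))
for i in range(1,n):
    if s[i,4]>150:
        Q=W[l==i];r=cv2.minAreaRect((Q[:,:2]*1000).astype(np.float32));print(s[i],r,np.median(Q[:,2]))
        k=cv2.minAreaRect(np.argwhere(l==i)[:,::-1].astype(np.float32));print([ray(c,q,.138)[:2] for q in cv2.boxPoints(k)])
f=np.load('scene.npz')
K=[ray(f,q,.022)[:2] for q in [(445,173),(521,172),(559,262),(474,265)]];print('tray',K,np.mean(K,0))
E
```

```text
[-0.4855  0.4858  0.3613  1.4466  0.0001 -0.0039] [ 0.548  -0.2891  0.2314] [ 0.2385  0.9711  0.0001 -0.0001]
cam [ 0.4774 -0.2512  0.3724]
[ 309  200   26   68 1619] ((547.3407592773438, -289.51300048828125), (16.010669708251953, 45.55420684814453), 64.26921081542969) 0.1364414977455991
[array([ 0.5224, -0.286 ]), array([ 0.5291, -0.272 ]), array([ 0.5705, -0.2916]), array([ 0.5634, -0.3064])]
tray [array([0.3584, 0.2369]), array([0.3808, 0.3991]), array([0.6419, 0.3682]), array([0.6251, 0.2116])] [0.5016 0.3039]
```

View pics/w1.png

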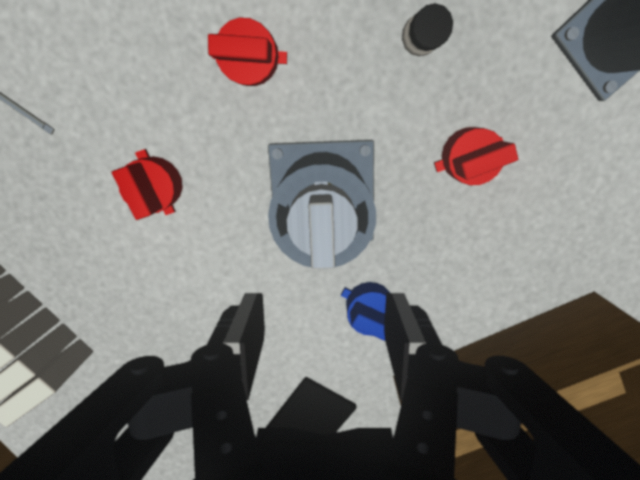

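The wrist view shows the large holder straight below at (322,215), with its bar vertical in the picture at (322,230), between the open fingers. It agrees with the first measurement to about 1 mm. I descend and grip.

Converted, 0.117 m / 0.6 = 0.195, 0.001 m / 0.6 = 0.0017, -0.02 rad / 3.1416 = -0.0064.

Call:
pendant(plan="0,0,-0.0064,0.0017,0,0.0833,0.05 | 0,0,-0.0064,0.0017,0,0.1667,0.05 | 0,0,-0.0064,0.0017,0,0.195,0.05 | 0,0,-0.0064,0.0017,0,0.195,0.05 | 0,0,-0.0064,0.0017,0,0.195,0 | 0,0,-0.0064,0.0017,0,0.195,0 | 0,0,-0.0064,0.0017,0,0.195,0 | 0,0,-0.0064,0.0017,0,0.195,0")

```text
clock: 2.15
eef_pos: [0.5482, -0.2902, 0.1165]
tool_rot: [0.229, 0.974, -0.0, 0.002]
ft_force: [-1.2, -0.4, 4.9]
grip_width: 0.0148
grasp_force: 60.6
```

Converted, 0.01 m / 0.6 = 0.0167, 0.006 m / 0.6 = 0.01.

Call:
pendant(plan="0,0,0,0,0,0.01,0 | 0,0,0,0,0,0.0167,0 | 0,0,0,0,0,0.0167,0 | 0,0,0,0,0,0.0167,0")

```text
clock: 2.65
eef_pos: [0.5482, -0.2902, 0.1073]
tool_rot: [0.229, 0.974, -0.0, 0.002]
ft_force: [-3.2, 1.0, 9.5]
grip_width: 0.015
grasp_force: 61.3
```

```bash
python3 - <<'E'
from workcell import get_obs, imaging
from h import *
np.set_printoptions(precision=4,suppress=True)
c=imaging.calibration('wrist');p,d=imaging.camera('wrist');cv2.imwrite('pics/w2.png',p[:,:,::-1])
W=cloud(d,c);print(get_obs()['ft_force'])
r=np.hypot(W[:,:,0]-.5475,W[:,:,1]+.2897)
for lo,hi in [(.012,.024),(.034,.04)]:
    m=(r>lo)&(r<hi)&(W[:,:,2]>.085)&(W[:,:,2]<.12);h=np.histogram(W[m][:,2],np.arange(.085,.1205,.0025));print(h[0],np.median(W[m][:,2]))
E
```

```text
[-1.4601  0.1005  9.1993]
[   0    0    0    0    4 2084  349   87   89  112  181  255  283  329] 0.09980278483472849
[ 125  123  296 4342   29    0    0    0    0    0    0    0    0    0] 0.09349558866092317
```

View pics/w2.png

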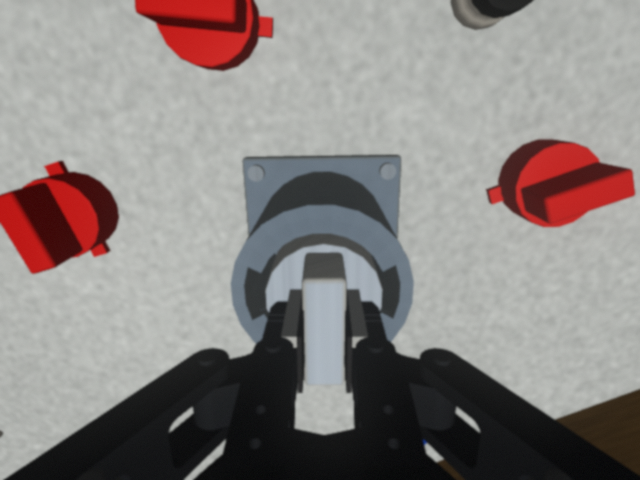

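The wrist view shows the fingers on the bar at (325,320), with the plug about 9 mm down (plug top 0.1013 after correcting for the rim bias). I turn it now.

Converted, -1.57 rad / 3.1416 = -0.4997.

Call:
pendant(plan="0,0,-0.0573,0,0,0,0 | 0,0,-0.1146,0,0,0,0 | 0,0,-0.1719,0,0,0,0 | 0,0,-0.2292,0,0,0,0 | 0,0,-0.2865,0,0,0,0 | 0,0,-0.3438,0,0,0,0 | 0,0,-0.4011,0,0,0,0 | 0,0,-0.452,0,0,0,0 | 0,0,-0.4997,0,0,0,0 | 0,0,-0.4997,0,0,0,0")

```text
clock: 3.95
eef_pos: [0.5495, -0.2899, 0.1077]
tool_rot: [-0.527, 0.85, -0.002, 0.002]
ft_force: [0.4, 1.4, 10.0]
grip_width: 0.0147
grasp_force: 61.2
```

Converted, -0.12 m / 0.6 = -0.2, -0.09 m / 0.6 = -0.15.

Call:
pendant(plan="0,0,0,0,0,-0.0167,0 | 0,0,0,0,0,-0.0333,0 | 0,0,0,0,0,-0.05,0 | 0,0,0,0,0,-0.0667,0 | 0,0,0,0,0,-0.1,0 | 0,0,0,0,0,-0.15,0 | 0,0,0,0,0,-0.2,0 | 0,0,0,0,0,-0.2,0")

```text
clock: 4.95
eef_pos: [0.5484, -0.2904, 0.227]
tool_rot: [-0.527, 0.85, -0.002, 0.001]
ft_force: [0.2, -0.5, -2.7]
grip_width: 0.0145
grasp_force: 59.8
```

```bash
python3 - <<'E'
from workcell import get_obs, imaging
from h import *
c=imaging.calibration('wrist');p,d=imaging.camera('wrist');o=get_obs()
p2,_=imaging.camera('scene')
cv2.imwrite('pics/w3.png',np.hstack([cv2.resize(p,(400,300)),cv2.resize(p2[120:360,100:420],(400,300))])[:,:,::-1])
from scipy.spatial.transform import Rotation as R
M=R.from_quat(o['tool_rot']).as_matrix()
print(o['joint_pos'].round(3),o['eef_pos'],M.round(3))
T=np.array([.5016,.3039]); ax=np.array([.6335-.3696,.29-.318]);ax/=np.linalg.norm(ax);G=T-.035*ax;print(G,np.degrees(np.arctan2(ax[1],ax[0])))
print('tool shift',M.T@(np.array([*G,o['eef_pos'][2]])-o['eef_pos']))
E
```

```text
[-0.487  0.485  0.344  1.427 -0.    -1.596] [ 0.54751052 -0.28985304  0.22480564] [[-0.446 -0.895  0.002]
 [-0.895  0.446 -0.001]
 [ 0.    -0.002 -1.   ]]
[0.46679536 0.3075928 ] -6.0564689698434355
tool shift [-0.49892023  0.33842971 -0.00063667]
```

View pics/w3.png

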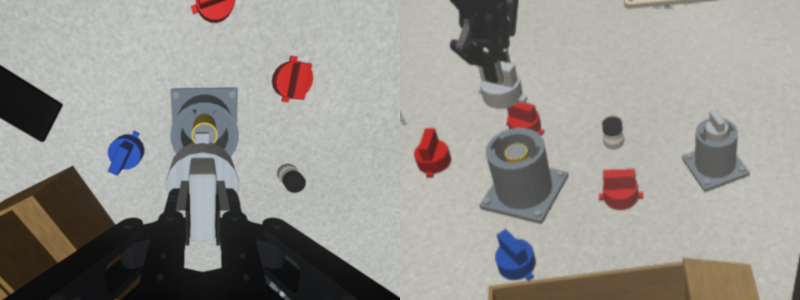

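The wrist panel at (202,195) and the scene panel at (500,90) both show the cover in the gripper. The large holder stands open with its cell showing at (515,152), and the small cover is still on at (717,130). I carry it to the tray.

Converted, -0.48 m / 0.6 = -0.8, -0.29 m / 0.6 = -0.4833.

Call:
pendant(plan="0,0,0,-0.0667,0.045,0,0 | 0,0,0,-0.15,0.1017,0,0 | 0,0,0,-0.2333,0.1583,0,0 | 0,0,0,-0.3167,0.215,0,0 | 0,0,0,-0.4,0.2717,0,0 | 0,0,0,-0.4833,0.3283,0,0 | 0,0,0,-0.5667,0.3833,0,0 | 0,0,0,-0.65,0.44,0,0 | 0,0,0,-0.7333,0.4967,0,0 | 0,0,0,-0.8,0.5417,0,0")

```text
clock: 6.3
eef_pos: [0.4682, 0.2867, 0.222]
tool_rot: [-0.527, 0.85, 0.0, -0.002]
ft_force: [0.6, -0.5, -1.3]
grip_width: 0.0147
grasp_force: 59.8
```

Call:
pendant(plan="0,0,0,-0.0317,0.0217,0,0 | 0,0,0,-0.0317,0.0217,0,0 | 0,0,0,-0.0317,0.0217,0,0")

```text
clock: 6.68
eef_pos: [0.4661, 0.3068, 0.2228]
tool_rot: [-0.526, 0.85, -0.0, -0.002]
ft_force: [0.1, -0.5, -0.9]
grip_width: 0.0148
grasp_force: 59.8
```

```bash
python3 - <<'E'
from workcell import get_obs, imaging
from h import *
np.set_printoptions(precision=4,suppress=True)
print(get_obs()['eef_pos'])
c=imaging.calibration('wrist');p,d=imaging.camera('wrist');p2,_=imaging.camera('scene');p3,_=imaging.camera('side')
cv2.imwrite('pics/w4.png',np.hstack([cv2.resize(p,(400,300)),cv2.resize(p3[150:450,100:500],(400,300))])[:,:,::-1])
W=cloud(d,c)
m=(W[:,:,2]>.12)
for v,u in [(int(240+20*i),320) for i in range(0,12,1)]: print(v,W[v,u])
E
```

```text
[0.4661 0.3068 0.2228]
240 [0.4566 0.2825 0.2111]
260 [0.4578 0.2854 0.226 ]
280 [0.4582 0.2864 0.2419]
300 [0.4614 0.2928 0.2433]
320 [0.4651 0.3002 0.2429]
340 [0.4691 0.3081 0.2422]
360 [0.4727 0.3153 0.2432]
380 [0.4768 0.3233 0.2432]
400 [ 0.5815  0.5269 -0.0025]
420 [ 0.5942  0.5522 -0.0011]
440 [0.4633 0.2977 0.2983]
460 [0.4632 0.2975 0.3036]
```

View pics/w4.png

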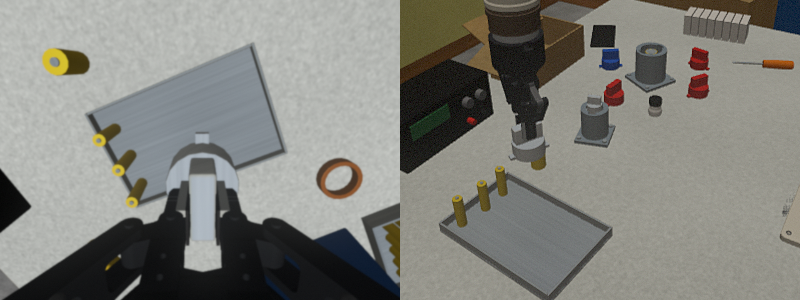

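The wrist panel shows the cover held level at (202,180) over the tray, with the cells to its left at (98-132,140-200). The side panel shows the cover at (528,145) still well above the tray. Before lowering, I check the tray position with rays from all three views.

```bash
python3 - <<'E'
from workcell import imaging
from h import *
np.set_printoptions(precision=4,suppress=True)
f=np.load('side.npz');K=np.array([ray(f,q,.022)[:2] for q in [(141,378),(205,322),(311,381),(250,445)]]);print(K,K.mean(0))
c=imaging.calibration('wrist');K=np.array([ray(c,q,.022)[:2] for q in [(141,181),(403,70),(456,243),(216,325)]]);print(K,K.mean(0))
E
```

```text
[[0.6113 0.3905]
 [0.6135 0.2197]
 [0.3503 0.2461]
 [0.3654 0.4032]] [0.4851 0.3149]
[[0.6086 0.2177]
 [0.3599 0.2383]
 [0.374  0.4019]
 [0.6265 0.3758]] [0.4923 0.3084]
```

Converted, 0.178 m / 0.6 = 0.2967, 0.01 m / 0.6 = 0.0167.

Call:
pendant(plan="0,0,0,0,0.0167,0.0833,0 | 0,0,0,0,0.0167,0.1667,0 | 0,0,0,0,0.0167,0.2333,0 | 0,0,0,0,0.0167,0.2667,0 | 0,0,0,0,0.0167,0.2917,0 | 0,0,0,0,0.0167,0.2967,0 | 0,0,0,0,0.0167,0.2967,0 | 0,0,0,0,0.0167,0.2967,0")

```text
clock: 7.82
eef_pos: [0.4586, 0.3127, 0.0475]
tool_rot: [-0.527, 0.85, 0.0, 0.001]
ft_force: [0.7, 0.3, -0.8]
grip_width: 0.0148
grasp_force: 59.7
```

Converted, 0.009 m / 0.6 = 0.015, 0.004 m / 0.6 = 0.0067.

Call:
pendant(plan="0,0,0,0,0,0.0067,0 | 0,0,0,0,0,0.0133,0 | 0,0,0,0,0,0.015,0 | 0,0,0,0,0,0.015,0")

```text
clock: 8.32
eef_pos: [0.4576, 0.3121, 0.0371]
tool_rot: [-0.527, 0.85, -0.0, -0.0]
ft_force: [0.3, 0.6, -1.5]
grip_width: 0.0148
grasp_force: 59.7
```

Call:
pendant(plan="0,0,0,0,0,0.0033,0 | 0,0,0,0,0,0.005,0 | 0,0,0,0,0,0.005,0")

```text
clock: 8.7
eef_pos: [0.458, 0.3123, 0.0366]
tool_rot: [-0.527, 0.85, 0.0, 0.001]
ft_force: [-3.6, -3.8, 11.6]
grip_width: 0.0147
grasp_force: 61.5
```

Converted, -0.18 m / 0.6 = -0.3, -0.13 m / 0.6 = -0.2167.

Call:
pendant(plan="0,0,0,0,0,-0.0033,0 | 0,0,0,0,0,-0.0033,0.05 | 0,0,0,0,0,-0.0033,0.05 | 0,0,0,0,0,-0.0033,0.05 | 0,0,0,0,0,-0.05,0.05 | 0,0,0,0,0,-0.1333,0.05 | 0,0,0,0,0,-0.2167,0.05 | 0,0,0,0,0,-0.3,0.05 | 0,0,0,0,0,-0.3,0.05 | 0,0,0,0,0,-0.3,0.05")

```text
clock: 9.95
eef_pos: [0.4576, 0.3121, 0.2138]
tool_rot: [-0.527, 0.85, -0.0, -0.0]
ft_force: [0.3, -0.4, -1.4]
grip_width: 0.0501
grasp_force: 0.0
```

```bash
python3 - <<'E'
from workcell import get_obs, imaging
from h import *
c=imaging.calibration('wrist');p,d=imaging.camera('wrist');p3,_=imaging.camera('side')
cv2.imwrite('pics/w5.png',np.hstack([cv2.resize(p,(400,300)),cv2.resize(p3[150:450,100:500],(400,300))])[:,:,::-1])
W=cloud(d,c);r=np.hypot(W[:,:,0]-.458,W[:,:,1]-.312)
for a,b,l,h in [(0,.022,.05,.07),(.012,.024,.02,.04),(.04,.06,-.01,.015)]:
    m=(r>a)&(r<b)&(W[:,:,2]>l)&(W[:,:,2]<h);print(m.sum(),np.percentile(W[m][:,2],[5,50,95]))
E
```

```text
996 [0.05511229 0.05641968 0.05755311]
1239 [0.02731343 0.02848382 0.02994493]
6910 [0.00121834 0.00247575 0.0037152 ]
```

View pics/w5.png

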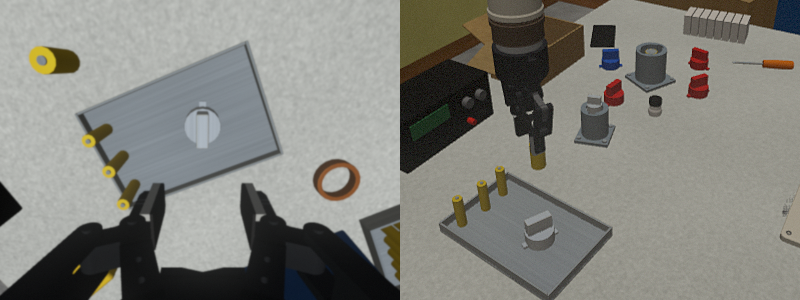

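The cover lies flat on the tray floor, bar up, at (203,128) in the wrist panel and (538,230) in the side panel. Its plug top is 26 mm and its bar top 54 mm above the floor. The gripper is clear and the small cover is still on, so I hand in.

```bash
python3 -c "
from workcell import workorder
print(workorder.job_done())"
```

```text
the job is handed in; nothing more can be done
None
```

The large holder is open and its cover lies flat in the tray, grip bar up. The small holder's cover is still on, and the job is handed in at about 10 s on the robot's clock; the hand-in call printed no verdict.

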